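Lay the cap plate in the capsule press and close the capsules

ROBOT

A 7-joint arm with a two-finger parallel gripper is mounted at the origin on the work surface. World frame = base frame: x ahead of the robot, y to its left, z up, the work surface at z = 0. Lengths are in m, angles in rad, forces in N, time in s.
With the tool pointing down it reaches from about 0.4 to 0.9 m from the base axis. Payload 5.6 kg.
Tool frame: the origin (TCP) lies midway between the tips of the shut fingers; the grasp point (between the pads) lies 19 mm behind it; y points along the fingers, z is the direction in which the jaws open and shut, and the axes are right-handed (so a half turn about y gives the same grasp; the last joint's range is limited). The gripper opens to 92 mm and grips with 3 to 60 N. Pads are 20 mm wide; open, the fingers measure 128 mm over their backs; the gripper's body (75 mm by 189 mm) begins 69 mm behind the grasp point.
Start: joints at [1.097, 0.468, -0.012, 1.603, 0.006, 1.071, -0.056], TCP at [0.271, -0.591, 0.215] pointing down, gripper open.
Joint ranges: [-2.53, 2.53], [-0.31, 2.02], [-1.57, 1.55], [0.28, 2.44], [-1.29, 4.43], [0.15, 1.84], [-2.92, 2.92]. Speed limits (rad/s): [2.57, 2.57, 3.14, 3.14, 3.14, 3.14, 3.14].

INTERFACE

Orientations are given as a 3x3 rotation matrix whose columns are the frame's x, y, z axes.
In Python, from station import env, effector, solver, viewer, workorder, search_frame, tip_of gives the robot as it stands. Calls block until the motion is done:
- env.reach(position, orientation): joint-space move of the TCP to a pose.
- env.movel(position, frame=None, rate=0.15): straight line of the TCP; frame=None keeps the orientation; rate is the mean speed in m/s.
- env.goto_joints(angles): joint-space move.
- effector.release() and effector.grasp(squeeze=None): open the fingers fully, or close them until they stop; squeeze is the grip in N (None keeps the last).
- env.pause(seconds).
- solver.inverse_kinematics(position, orientation): joint angles nearest the present ones, or None.
- env.sense(): the state.
- viewer.read_camera(name): name is "scene" or "top"; returns (picture, depth): 420x560x3 uint8, red, green, blue; 420x560 float32, m along the optical axis (not along the pixel's ray), 0 where there is no reading.
- viewer.camera_info(name): a dict with "intrinsics" (3x3 intrinsics, pixels), "dist_coeffs" ([k1, k2, p1, p2, k3] as OpenCV has them; the pictures are not rectified), "eye" and "rotation" of the camera in the world. Camera axes: x right, y up, looking along -z (the intrinsics and any distortion apply to the point x, -y, -z); pixel columns grow to the right and rows downward; lengths in m; the calibration is good to about 2 mm. A picture is of the moment at which its call begins. camera_info takes no time and is no camera call.
A pose or a line that the arm cannot do raises env.PlanningError and nothing moves.
- workorder.finish_job(): hands the job in, once; it reports no verdict.
Trained networks look in the newest picture that a camera, given by its name, has taken for a name from the list of things; names that differ only in an ending like _2 or _b are one class to them, and where a whole thing is asked for, a point or a joint stands for the part that bears it (a point fixed in the world has none). Each returns a list of dicts, best first, with "score" (0 to 1); they miss things now and then, are a little off and sometimes report something else, mostly with a low value. They report only what shows in the picture. A call takes as long as a camera call.
- search_frame(camera, name): "at" ([x, y, z] in m, in world coordinates, good to about 4 mm: the middle of the surface that is visible of it).
- tip_of(camera, name): "at" ([x, y, z] in m, in world coordinates, good to about 4 mm: a listed point, or the origin of a listed thing).
The state is a dict: "t": time; "joint_positions": joint angles; "joint_velocities": joint speeds; "tau": joint torques, N m; "ee_pos": TCP position; "tcp_rot": TCP orientation; "wrist_force": force on the tool from outside, world axes, zero at the start; "moment": the same for the moment, N m; "gripper_width": finger opening in m.
Only numpy, scipy, OpenCV 4.12 (cv2) and the standard library are available. Lean on these libraries where they do the work, as an engineer would, in place of code of your own. Each camera call takes 0.05 s, during which the arm holds its last target. There are 200 camera calls.

TASK

Close this batch of capsules: take the cap plate (the one with the low round capsule domes, not the tamper with the tall pins) off its stand and lay it flat in the pocket of the press, domes up, without dropping it in. Let go of it, pull the press lever down through its whole stroke to the stop, hold it there about half a second, then ease it all the way back up without letting it fly. Leave the tamper, the bottle, the jar and the spatula as they are.

Things in the scene. Friction and masses are not known exactly. Their poses are not given: they have to be found in the camera images.
- cap_plate: Cap plate, bare aluminium, 0.22 kg, loose: a block 110 x 60 x 14 mm with a handle tab (30 wide, 14 thick, 55 mm long) on the middle of one short end. Origin: centre of the block. +x runs lengthwise away from the tab, y across the width, +z is the normal of the face with 45 white capsule domes 2.5 mm proud (the other face is flat with dark holes).
- cap_tab (a point): Middle of the cap plate's tab (half-way through thickness and width), at x = -90 mm in the plate's frame, 35 mm from the block; axes as cap_plate. Grip the tab across its 30 mm width (y).
- stand_a: Fixed steel easel that holds the cap plate at the start; a like one holds the tamper. Origin on the table, 75 mm below the plate's centre. The plate leans at 65 degrees, tab up: its +x points 65 degrees below level, its domes look outwards (this frame's +x) and 25 degrees up. The back rest ends 31 mm beyond the block's centre towards the tab; tab and block end stand free.
- pocket (a point): Centre of the press pocket's floor, 48 mm above the table; z up, +x to the press's column at the rear. The frame is 118 x 67 mm inside (4 and 3.5 mm clearance a side), walls 7 mm high, lips at sides and rear flared up to 11 mm; the front (-x) wall has a 40 mm gap for the tab, which sticks out in front. Seated, the plate's axes agree with these and its origin is 7 mm above this point.
- press: White hand-lever press, fixed; axes as the pocket, origin on the table below it. Base 22 mm high, 170 mm wide, from x = -75 to 160 mm; the pocket's bed ends at x = -63 mm. Over the pocket hangs the sprung pad (100 x 52 mm), underside 62 mm above the pocket floor while the lever is up. The head, 60 mm wide, from x = -28 mm back, spans 137 to 217 mm above the pocket floor.
- lever (a joint): Press lever angle, rad: 0 fully up (40 degrees above level, pointing to the front), 1.3 at the bottom stop (34 degrees below level). A spring lifts it: at the handle it takes about 3 N at the top, 10 N at the bottom with the plate in. Let go part way down, it flies up.
- lever_grip (a point): Middle of the lever's handle: a level black round bar, 22 mm thick, 90 mm long, along the pocket's y, on the -y side of the press. It moves with the lever on a circle of 170 mm radius about lever_axle in the pocket's x-z plane, from up and front to down and front.
- lever_axle (a point): Fixed point on the lever's axis of rotation (parallel to the pocket's y), in the plane of the handle's middle.
- press_pad (a joint): How far the sprung pad is pushed up into its ram, m: 0 when free, about 0.004 with the lever at its stop and the cap plate in the pocket. The lever drives the ram: 50 mm for the full stroke.
- tamper: Tamper, bare aluminium, loose, a bystander: a plate 110 x 60 x 10 mm with 45 steel pins 16 mm tall on its face and a tab only 25 mm long, leaning in the other stand. Origin: middle of its length and width, 7 mm above its back; axes as the cap plate.
- brown_mid (a point): Brown glass bottle, 60 mm across and 120 mm tall, standing on the table; a bystander. The point is half-way up.
- jar_mid (a point): White jar, 68 mm across and 75 mm tall, standing on the table; a bystander. The point is half-way up.
- spatula: Spatula about 190 mm long with a black handle, lying on the table; a bystander. Origin under its middle.

How it is judged:
On the way, in this order (a step that is already met when the one before it is completed fails the run):
1. the cap plate lies seated in the pocket, domes up, let go, with the lever still up (x of cap_plate in the frame of pocket between -0.005 and 0.005 m and y of cap_plate in the frame of pocket between -0.005 and 0.005 m and z of cap_plate in the frame of pocket between 0.004 and 0.0095 m and angle between cap_plate's own z axis and vertical below 0.06 rad and contact force between the fingers and cap_plate below 0.5 N and value of joint lever below 0.3 rad), for 0.2 s.
2. the lever is held at its bottom stop with the pad pressing on the plate in the pocket (x of cap_plate in the frame of pocket between -0.005 and 0.005 m and y of cap_plate in the frame of pocket between -0.005 and 0.005 m and z of cap_plate in the frame of pocket between 0.004 and 0.0095 m and angle between cap_plate's own z axis and vertical below 0.06 rad and value of joint lever above 1.2 rad and value of joint press_pad above 0.0003 m), for 0.3 s.
At the end, for the whole second after the job is handed in: The cap plate lies domes up and flat (within 0.06 rad) in the pocket, its centre within 5 mm of the pocket's along x and y and its origin 4 to 9.5 mm above the floor, let go and at rest; the lever is back up (below 0.08 rad) and still (x of cap_plate in the frame of pocket between -0.005 and 0.005 m and y of cap_plate in the frame of pocket between -0.005 and 0.005 m and z of cap_plate in the frame of pocket between 0.004 and 0.0095 m and angle between cap_plate's own z axis and vertical below 0.06 rad and value of joint lever below 0.08 rad and linear speed of cap_plate below 0.02 m/s and velocity of joint lever between -0.1 and 0.1 rad/s); the robot touches nothing.
It fails at once if the lever flew back up (returning faster than 3 rad/s) (velocity of joint lever below -3 rad/s).
It fails at once if the cap plate was dropped or thrown in (faster than 0.35 m/s within 30 mm of its seat) (distance between cap_plate and pocket below 0.03 m and linear speed of cap_plate above 0.35 m/s).
It fails at once if the tamper was moved more than 20 mm (distance of tamper from where it was at the start of the episode above 0.02 m).
It fails at once if the bottle, jar or spatula was moved more than 20 mm (distance of any of brown_mid, jar_mid, spatula from where it was at the start of the episode above 0.02 m).
It also fails if it takes over 72 s, if anything falls off the work surface, if the arm or the gripper's body presses on something with over 40 N, if the wrist force passes 120 N, or if a joint passes its speed limit or range.

## Working session

There is one attempt and no reset: what is moved stays moved. The work goes in short steps, each a Python script; the robot and the scene stay as the last script left them, time stands still between calls to the robot, and variables do not carry over. Pictures are saved under pics/ and viewed, about 8 in all and at most 12, crops included, and the job is handed in when it is done.

```bash
mkdir -p pics; ls; python3 - <<'E'
from station import *
import cv2,numpy as np
np.set_printoptions(precision=4,suppress=True)
for c in("scene","top"):
    p,d=viewer.read_camera(c); cv2.imwrite(f"pics/{c}0.png",p[:,:,::-1]); np.save(f"pics/{c}0.npy",d)
    i=viewer.camera_info(c); print(c,i)
    for n in["cap_plate","cap_tab","stand_a","pocket","press","lever_grip","lever_axle","tamper","brown_mid","jar_mid","spatula"]:
        print(n,[(np.round(r["at"],4).tolist(),round(r["score"],2)) for r in tip_of(c,n)[:3]])
print(env.sense())
E
```

```text
pics
scene {'intrinsics': array([[511.7105,   0.    , 283.9999],
       [  0.    , 511.7105, 206.6494],
       [  0.    ,   0.    ,   1.    ]]), 'dist_coeffs': array([0.0201, 0.    , 0.    , 0.    , 0.    ]), 'eye': array([1.2426, 0.1018, 1.2916]), 'rotation': array([[-0.162 , -0.8303,  0.5332],
       [ 0.9868, -0.1387,  0.0838],
       [ 0.0044,  0.5397,  0.8418]])}
cap_plate [([0.6082, -0.2463, 0.0763], 0.59)]
cap_tab [([0.596, -0.287, 0.1566], 0.56), ([0.5197, 0.0887, 0.0478], 0.17)]
stand_a [([0.6031, -0.248, -0.001], 0.93)]
pocket [([0.5188, 0.088, 0.0469], 0.65)]
press [([0.5223, 0.09, -0.0024], 0.88)]
lever_grip [([0.662, 0.0102, 0.336], 0.57)]
lever_axle [([0.6405, 0.1431, 0.2229], 0.96)]
tamper []
brown_mid [([0.6829, 0.273, 0.0607], 0.63)]
jar_mid [([0.7123, -0.4067, 0.0388], 0.77)]
spatula [([0.6436, 0.1444, 0.2266], 0.54)]
top {'intrinsics': array([[545.524 ,   0.    , 280.1188],
       [  0.    , 545.524 , 204.8761],
       [  0.    ,   0.    ,   1.    ]]), 'dist_coeffs': array([-0.2158,  0.    ,  0.    ,  0.    ,  0.    ]), 'eye': array([0.3386, 0.0003, 1.4826]), 'rota
[... 589 characters left out ...]
[([0.7137, -0.4066, 0.0363], 0.62)]
spatula [([0.4799, 0.4027, -0.0003], 0.84), ([0.5204, 0.0909, -0.0007], 0.17)]
{'t': 1.2, 'joint_positions': array([ 1.097 ,  0.4675, -0.0116,  1.6027,  0.006 ,  1.0714, -0.0563]), 'joint_velocities': array([ 0.0019,  0.0012, -0.0022, -0.0004, -0.0017,  0.0003, -0.0024]), 'tau': array([ -0.001 , -52.0429,  -0.0128, -24.4061,  -0.0566,   0.0113,
         0.    ]), 'ee_pos': array([ 0.2714, -0.5906,  0.2146]), 'tcp_rot': array([[-0.9087, -0.    ,  0.4175],
       [-0.4175, -0.    , -0.9087],
       [ 0.    , -1.    ,  0.    ]]), 'wrist_force': array([-0.6423, -0.5981, -0.5227]), 'moment': array([0.0103, 0.004 , 0.0064]), 'gripper_width': 0.09179403735116645}
```

View pics/scene0.png

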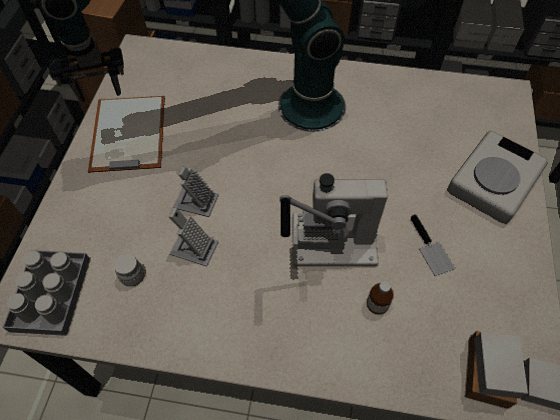

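View pics/top0.png

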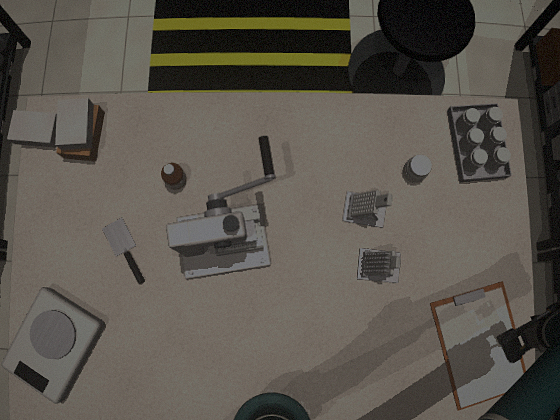

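The scene view shows the press at about (335,225), with its front towards image left, world -y. The lever handle is up at (285,217). The cap plate is the nearer stand at (195,235) with its tab at (178,215), and the tamper is behind it at (197,190). The top view agrees: cap plate at (365,207), tamper at (378,265), press at (225,235), handle at (266,157). Next I'll use depth to get the angles.

```bash
cat > h.py <<'E'
from station import *
import cv2,numpy as np
np.set_printoptions(precision=4,suppress=True)
def cloud(c,d):
    i=viewer.camera_info(c); v,u=np.mgrid[:420,:560]
    q=cv2.undistortPoints(np.stack([u,v],-1).reshape(-1,1,2).astype(float),i["intrinsics"],i["dist_coeffs"]).reshape(420,560,2)
    P=np.stack([q[...,0]*d,-q[...,1]*d,-d],-1)@i["rotation"].T+i["eye"]
    P[d<=0]=np.nan; return P
def box(P,lo,hi):
    P=P.reshape(-1,3); return P[np.all((P>lo)&(P<hi),1)]
E
python3 - <<'E'
from h import *
C={c:cloud(c,np.load(f"pics/{c}0.npy")) for c in("scene","top")}
for c,P in C.items():
    print(c)
    print("table z",np.nanmedian(box(P,[.75,-.2,-.03],[.85,0,.03])[:,2]))
    for nm,z0,z1 in(("base",.012,.03),("headtop",.245,.285)):
        B=box(P,[.40,-.05,z0],[.66,.32,z1]) 
        r=cv2.minAreaRect(B[:,:2].astype(np.float32)); print(nm,len(B),np.median(B[:,2]),r)
    H=box(P,[.58,-.06,.315],[.75,.06,.36]); m=H.mean(0); _,s,V=np.linalg.svd(H-m); t=(H-m)@V[0]
    print("handle",len(H),m,V[0],t.min(),t.max(), "topz",np.percentile(H[:,2],90))
    K=box(P,[.55,-.30,.03],[.66,-.19,.12]); 
    # RANSAC plane on plate face
    rng=np.random.default_rng(0);best=None
    for _ in range(500):
        a=K[rng.choice(len(K),3,False)]; n=np.cross(a[1]-a[0],a[2]-a[0]); n/=np.linalg.norm(n)+1e-12
        if not .2<abs(n[2])<.65: continue
        k=abs((K-a[0])@n)<.003
        if best is None or k.sum()>best.sum(): best=k
    I=K[best]; m=I.mean(0); n=np.linalg.svd(I-m)[2][2]; n*=np.sign(n[2])
    print("plate",len(K),len(I),m,n,"yaw",np.degrees(np.arctan2(n[1],n[0])),"elev",np.degrees(np.arcsin(n[2])))
    T=box(P,[.55,-.32,.142],[.65,-.25,.19]); print("tab",len(T),T.mean(0),T.min(0),T.max(0))
E
```

```text
scene
table z -0.0005631422539440489
base 2053 0.021068061985356712 ((0.5143664479255676, 0.13242439925670624), (0.1725134700536728, 0.2380821853876114), 9.525579452514648)
headtop 1860 0.2628585961279041 ((0.5394281148910522, 0.1494157761335373), (0.11537805199623108, 0.19043168425559998), 8.544116973876953)
handle 476 [0.6577 0.0136 0.3393] [0.9943 0.079  0.0718] -0.0534811920596114 0.051166512010953846 topz 0.3452091144568165
plate 616 465 [ 0.6084 -0.24    0.0762] [0.1519 0.8923 0.4251] yaw 80.34223825987617 elev 25.154254060208267
tab 168 [ 0.6019 -0.2823  0.1624] [ 0.583  -0.2987  0.1421] [ 0.6168 -0.2651  0.1805]
top
table z 0.0004771101283957968
base 2323 0.022463625849490576 ((0.5518979430198669, 0.14048373699188232), (0.2555577754974365, 0.23879900574684143), 10.003811836242676)
headtop 2244 0.264945255097612 ((0.5303484797477722, 0.14932915568351746), (0.1232684850692749, 0.1879119575023651), 9.851150512695312)
handle 518 [0.6467 0.0133 0.3408] [-0.9927 -0.0539 -0.108 ] -0.056261290092925756 0.04758516138554236 topz 0.34746225721555635
plate 512 411 [ 0.6047 -0.236   0.0758] [0.1585 0.8842 0.4395] yaw 79.8353563458917 elev 26.069570485848498
tab 172 [ 0.5963 -0.2809  0.1649] [ 0.5815 -0.2976  0.1421] [ 0.6131 -0.2645  0.185 ]
```

```bash
python3 - <<'E'
import cv2
a=cv2.imread("pics/scene0.png")[140:300,140:400]; cv2.imwrite("pics/crop1.png",cv2.resize(a,None,fx=3,fy=3,interpolation=cv2.INTER_CUBIC))
E
```

```text
(no output)
```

View pics/crop1.png

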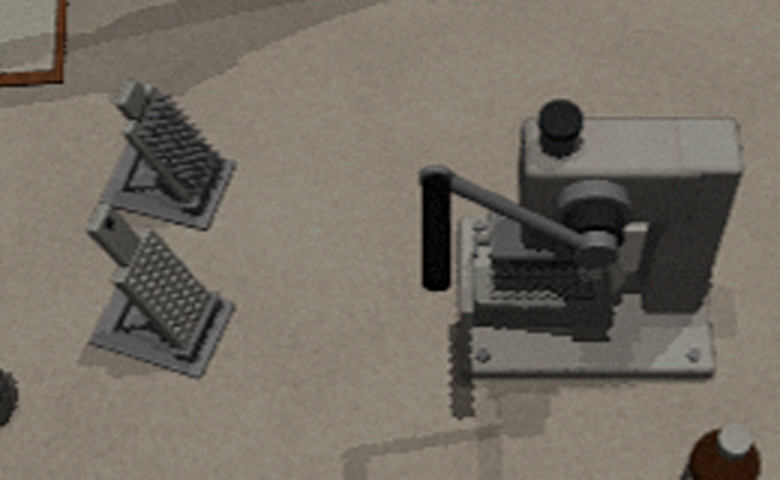

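```bash
cat >> h.py <<'E'
def Rz(a): c,s=np.cos(a),np.sin(a); return np.array([[c,-s,0],[s,c,0],[0,0,1.]])
pk=np.array([.5205,.0895,.048]); Rp=Rz(np.radians(99.6))
ys=np.radians(80.); e=np.radians(65.)
xs=np.array([np.cos(ys),np.sin(ys),0]); up=np.array([0,0,1.])
cx=np.cos(e)*xs-np.sin(e)*up; cz=np.sin(e)*xs+np.cos(e)*up
Rc=np.column_stack([cx,np.cross(cz,cx),cz]); cc=np.array([.605,-.2455,.075])
def tool(R,ty,tz):  # tool rotation from y,z dirs in frame R
    y=R@ty; z=R@tz; return np.column_stack([np.cross(y,z),y,z])
def plate_tool(R,c,a,s,g=-.09,dep=.017):   # TCP pose for plate pose (R,c)
    t=np.array([np.cos(a),0,-np.sin(a)]); M=tool(R,t,np.array([0,s,0.]))
    return c+R@[g,0,0]+dep*M[:,1],M
def pp(x,y,z): return pk+Rp@[x,y,z]
ax=np.array([.030,-.128,.223-.048])  # axle in pocket frame
def lev(th,tilt,s,dep=.019,dy=0.):
    b=np.radians(40)-th; g=ax+.170*np.array([-np.cos(b),0,np.sin(b)])+[0,dy,0]
    t=np.array([np.cos(tilt),0,-np.sin(tilt)]); M=tool(Rp,t,s*np.array([np.sin(tilt),0,np.cos(tilt)]))
    return pp(*g)+dep*M[:,1],M
E
python3 - <<'E'
from h import *
print("grip pred",lev(0,0,1,0)[0],pp(*ax))
ik=lambda pm: solver.inverse_kinematics(*pm)
for a in(35,45,55,65):
  for s in(1,-1):
    A=np.radians(a)
    q=[ik(plate_tool(Rc,cc-o*cx,A,s)) for o in(-0,-.0,.12)]+[ik(plate_tool(Rp,pp(x,0,z),A,s)) for x,z in((-.2,.04),(-.1,.03),(0,.007))]
    print(a,s,[None if k is None else np.round(k,2).tolist() for k in q[1:]])
for t in(25,40,55):
  for s in(1,-1):
    q=[ik(lev(th,np.radians(t),s)) for th in(0,.65,1.3)]
    print("lev",t,s,[None if k is None else np.round(k,2).tolist() for k in q])
E
```

```text
grip pred [0.6634 0.012  0.3323] [0.6417 0.1404 0.223 ]
35 1 [[-0.48, 0.99, 1.34, 1.72, -0.89, 1.16, -2.26], [0.15, 0.47, 0.33, 1.56, 0.02, 1.09, -2.88], [0.49, 0.96, 0.17, 1.41, -0.74, 1.61, -2.03], [0.41, 0.89, 0.11, 1.61, -0.78, 1.46, -2.03], [0.34, 0.86, 0.03, 1.76, -0.85, 1.29, -2.02]]
35 -1 [[0.48, 0.57, -0.24, 1.66, 0.38, 0.95, -0.12], [0.56, 0.48, -0.25, 1.53, 0.32, 1.13, 0.03], [0.9, 1.04, -0.53, 1.38, -0.28, 1.44, 0.76], [0.87, 0.99, -0.58, 1.57, -0.32, 1.25, 0.73], [0.82, 1.0, -0.65, 1.73, -0.34, 1.05, 0.7]]
45 1 [[-0.57, 1.01, 1.34, 1.75, -0.77, 1.02, -2.39], [-0.49, 0.83, 1.34, 1.64, -0.56, 1.11, -2.43], [0.46, 0.87, 0.15, 1.49, -0.66, 1.45, -2.07], [0.38, 0.8, 0.09, 1.67, -0.71, 1.29, -2.09], [0.3, 0.77, 0.01, 1.82, -0.78, 1.13, -2.11]]
45 -1 [[0.36, 0.57, -0.18, 1.69, 0.56, 0.96, -0.31], [0.44, 0.46, -0.19, 1.58, 0.48, 1.12, -0.12], [0.88, 0.95, -0.52, 1.45, -0.21, 1.31, 0.72], [0.84, 0.9, -0.59, 1.64, -0.24, 1.13, 0.66], [0.8, 0.91, -0.68, 1.78, -0.23, 0.94, 0.58]]
55 1 [[0.94, 1.08, -1.33, 1.67, 1.46, 1.69, 2.34], [-0.58, 0.85, 1.34, 1.68, -0.41, 1.0, -2.57], [0.41, 
[... 1023 characters left out ...]
1.58, -1.05], [0.48, 0.88, -0.2, 1.32, -0.79, 1.62, -0.85], [0.48, 1.0, -0.26, 1.37, -0.76, 1.47, -0.77]]
lev 40 1 [[0.74, 0.79, -0.84, 1.32, -0.3, 1.42, 1.83], [0.77, 0.93, -0.84, 1.34, -0.2, 1.35, 1.91], [0.75, 1.04, -0.82, 1.42, -0.15, 1.19, 1.96]]
lev 40 -1 [[0.38, 0.64, -0.19, 1.36, -0.68, 1.55, -1.04], [0.44, 0.77, -0.21, 1.37, -0.63, 1.46, -0.93], [0.44, 0.88, -0.26, 1.44, -0.61, 1.29, -0.86]]
lev 55 1 [[0.69, 0.71, -0.86, 1.34, -0.09, 1.37, 1.71], [0.73, 0.82, -0.84, 1.39, -0.02, 1.27, 1.78], [0.7, 0.93, -0.82, 1.48, 0.04, 1.08, 1.79]]
lev 55 -1 [[0.33, 0.56, -0.22, 1.37, -0.47, 1.43, -1.16], [0.38, 0.67, -0.22, 1.42, -0.45, 1.32, -1.05], [0.37, 0.77, -0.26, 1.51, -0.44, 1.13, -1.0]]
```

```bash
cat > pick.py <<'E'
from h import *
A=np.radians(45)
p,M=plate_tool(Rc,cc,A,-1)
q=env.sense()["ee_pos"]
env.movel([q[0],q[1],.40],rate=.3)
env.reach(p-.16*M[:,1]+[0,0,.06],M)
env.movel(p-.05*M[:,1],rate=.2)
f0=env.sense()["wrist_force"]
env.movel(p,rate=.08)
print("dF",env.sense()["wrist_force"]-f0, env.sense()["ee_pos"]-p)
for c in("scene","top"):
    im,d=viewer.read_camera(c); cv2.imwrite(f"pics/{c}1.png",im[:,:,::-1])
    for n in("cap_plate","cap_tab"): print(c,n,[(r["at"],r["score"]) for r in tip_of(c,n)[:1]])
a=cv2.imread("pics/scene1.png")[150:290,130:290]; b=cv2.imread("pics/top1.png")[150:290,310:450]
cv2.imwrite("pics/crop2.png",np.hstack([cv2.resize(x,(400,int(400*x.shape[0]/x.shape[1])),interpolation=2)[:350] for x in(a,b)]))
print(env.sense()["t"])
E
python3 pick.py
```

```text
dF [ 0.9648  0.0739 -0.2467] [0.0003 0.0002 0.    ]
scene cap_plate [([0.6048, -0.2462, 0.0722], 0.58)]
scene cap_tab [([0.5918, -0.2876, 0.1565], 0.8)]
top cap_plate []
top cap_tab []
5.8417
```

View pics/crop2.png

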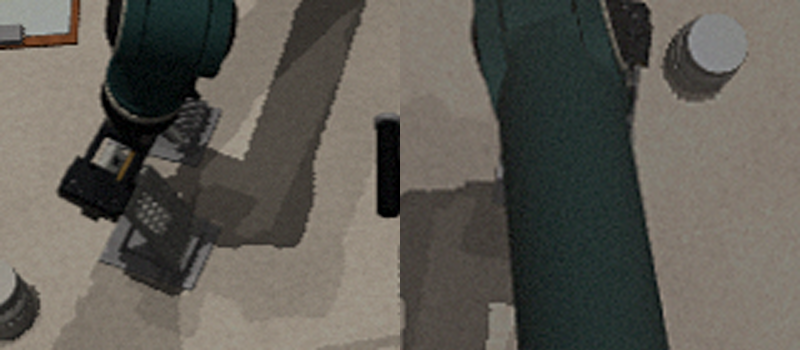

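Left panel: the tab at (120,155) sits between the open fingers, and the plate is still in its stand. In the right panel the arm hides the plate. Next I'll grip and lift.

```bash
cat > lift.py <<'E'
from h import *
f0=env.sense()["wrist_force"]
effector.grasp(squeeze=40); s=env.sense(); print("w",s["gripper_width"],"dF",s["wrist_force"]-f0)
p=s["ee_pos"]
env.movel(p-.03*cx,rate=.06); print("dF",env.sense()["wrist_force"]-f0)
env.movel(p-.14*cx,rate=.2); env.pause(.2); s=env.sense(); print("dF",s["wrist_force"]-f0,s["gripper_width"])
A=np.radians(45)
# preplace in front of the press, high, then lower
t,M=plate_tool(Rp,pp(-.20,0,.12),A,-1)
env.reach(t,M)
t,M=plate_tool(Rp,pp(-.20,0,.032),A,-1)
env.movel(t,M,rate=.2); env.pause(.3)
print(env.sense()["ee_pos"]-t,env.sense()["t"])
for c in("scene","top"):
    im,d=viewer.read_camera(c); cv2.imwrite(f"pics/{c}2.png",im[:,:,::-1]); np.save(f"pics/{c}2.npy",d)
    for n in("cap_plate","cap_tab","pocket"): 
        for r in tip_of(c,n)[:1]: print(c,n,r["at"],r["score"],"in pocket frame",Rp.T@(np.array(r["at"])-pk))
    P=cloud(c,d); Q=(P.reshape(-1,3)-pk)@Rp
    K=box(Q,[-.29,-.05,.034],[-.135,.05,.06])
    if len(K)>30:
        m=np.median(K,0); n=np.linalg.svd(K-m)[2][2]; n*=np.sign(n[2]); print(c,len(K),m,n,K.min(0),K.max(0))
a=cv2.imread("pics/scene2.png")[150:290,180:400]; b=cv2.imread("pics/top2.png")[150:290,180:400]
cv2.imwrite("pics/crop3.png",np.vstack([cv2.resize(x,(470,300),interpolation=2) for x in(a,b)]))
E
python3 lift.py
```

```text
w 0.02961818018228677 dF [0.2515 0.0916 0.7413]
dF [ 0.9221 -0.6636 -2.6713]
dF [ 0.1179 -0.7685 -3.2416] 0.029751518766982073
[ 0.0005 -0.0003  0.0011] 10.0083
scene cap_plate [0.5542, -0.1111, 0.0819] 0.73 in pocket frame [-0.2034  0.0002  0.0339]
scene cap_tab [0.5622, -0.2012, 0.08] 0.95 in pocket frame [-0.2936  0.0074  0.032 ]
scene pocket [0.5205, 0.0879, 0.0473] 0.93 in pocket frame [-0.0016  0.0003 -0.0007]
scene 935 [-0.214  -0.003   0.0399] [-0.0039 -0.0008  1.    ] [-0.29   -0.0328  0.034 ] [-0.1482  0.0306  0.0477]
top cap_plate [0.5545, -0.1064, 0.0818] 0.89 in pocket frame [-0.1988 -0.0009  0.0338]
top cap_tab [0.5682, -0.193, 0.0801] 0.81 in pocket frame [-0.2865  0.0001  0.0321]
top pocket [0.5184, 0.0899, 0.0472] 0.88 in pocket frame [ 0.0007  0.002  -0.0008]
top 1170 [-0.2128  0.0012  0.0408] [-0.0024  0.0054  1.    ] [-0.2898 -0.0298  0.0342] [-0.1465  0.0314  0.0515]
```

View pics/crop3.png

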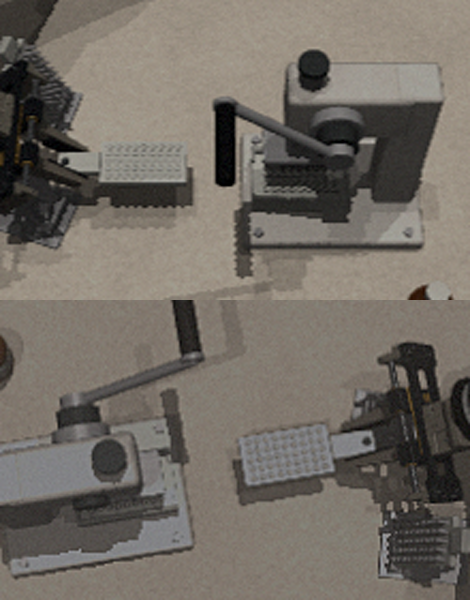

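The plate is level, domes up, and lined up with the press (top panel: plate (145,163); bottom panel: plate (285,453)). Depth puts it within about 2 mm of the commanded pose, so I'll insert it, lowering under force checks.

```bash
cat > place.py <<'E'
from h import *
A=np.radians(45)
f0=env.sense()["wrist_force"]
def go(x,z,r):
    t,M=plate_tool(Rp,pp(x,0,z),A,-1); env.movel(t,M,rate=r)
    s=env.sense(); f=Rp.T@(s["wrist_force"]-f0); print(x,z,"F",f,"err",Rp.T@(s["ee_pos"]-t),"M",Rp.T@s["moment"]); return f
go(-.10,.032,.15); go(.001,.032,.10)
for z in(.022,.016,.013,.011,.0095,.0085,.0075,.007):
    f=go(.001,z,.03)
    if abs(f[2])>6 or np.linalg.norm(f)>10: break
im,d=viewer.read_camera("scene"); cv2.imwrite("pics/scene3.png",im[:,:,::-1])
im,d=viewer.read_camera("top"); cv2.imwrite("pics/top3.png",im[:,:,::-1])
print(env.sense()["t"])
a=cv2.imread("pics/scene3.png")[170:280,240:400]; b=cv2.imread("pics/top3.png")[170:280,160:320]
cv2.imwrite("pics/crop4.png",np.hstack([cv2.resize(x,(400,275),interpolation=2) for x in(a,b)]))
E
python3 place.py
```

```text
-0.1 0.032 F [-1.0127 -0.4948 -0.291 ] err [-0.0015 -0.0002 -0.0003] M [-0.0529  1.3401 -0.0194]
0.001 0.032 F [ 0.3013 -1.467  -0.2526] err [-0.001  -0.0002 -0.0002] M [-0.0789  1.2915  0.0371]
0.001 0.022 F [-0.4669 -0.4282 -1.3068] err [ 0.0001  0.0001 -0.0002] M [-0.1445  1.2703  0.0017]
0.001 0.016 F [-0.6909 -1.4988 -0.1549] err [ 0.0001  0.0001 -0.0002] M [-0.0928  1.3273  0.0004]
0.001 0.013 F [-0.5996 -1.4995 -0.3053] err [ 0.      0.0001 -0.0002] M [-0.151   1.2733 -0.0097]
0.001 0.011 F [-0.409  -1.4094 -0.1628] err [ 0.0001  0.0001 -0.0001] M [-0.1045  1.3214  0.0001]
0.001 0.0095 F [-0.8344 -0.1467 -0.5006] err [ 0.      0.     -0.0001] M [-0.0862  1.3046 -0.0049]
0.001 0.0085 F [ 0.183  -0.9749 -0.4916] err [-0.  0. -0.] M [-0.0993  1.3143 -0.0133]
0.001 0.0075 F [-0.7996 -0.6901 -0.6625] err [ 0.      0.     -0.0001] M [-0.0649  1.3309 -0.0049]
0.001 0.007 F [-0.3689 -0.9036 -0.4809] err [-0.  0. -0.] M [-0.0755  1.2676 -0.0371]
14.8167
```

View pics/crop4.png

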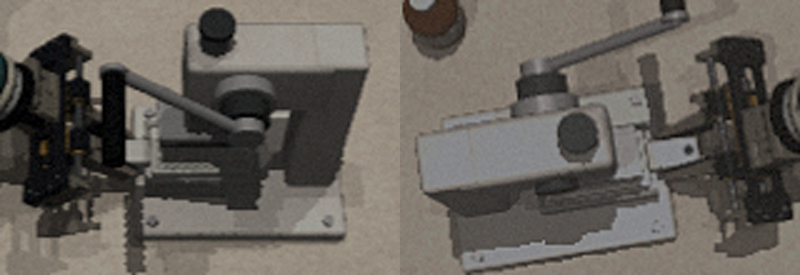

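The tab (right panel, (670,152)) lies in the front gap and there is still no contact force. I'll keep lowering to first touch, then release.

```bash
cat > place2.py <<'E'
from h import *
A=np.radians(45)
env.pause(.2); f0=env.sense()["wrist_force"]
for z in np.arange(.0063,.0005,-.0007):
    t,M=plate_tool(Rp,pp(.001,0,z),A,-1); env.movel(t,M,rate=.02); env.pause(.1)
    s=env.sense(); f=Rp.T@(s["wrist_force"]-f0); print(round(z,4),f)
    if f[2]>3 : break
effector.release(); env.pause(.3)
print("F after",Rp.T@(env.sense()["wrist_force"]-f0))
env.movel(t-.10*M[:,1],rate=.12)
env.movel(t-.16*M[:,1]+[0,0,.08],rate=.2)
for c in("scene","top"):
    im,d=viewer.read_camera(c); cv2.imwrite(f"pics/{c}4.png",im[:,:,::-1]); np.save(f"pics/{c}4.npy",d)
    for n in("cap_plate","cap_tab","pocket","lever_grip","lever_axle"):
        for r in tip_of(c,n)[:1]: print(c,n,r["score"],"pk",Rp.T@(np.array(r["at"])-pk))
    Q=(cloud(c,d).reshape(-1,3)-pk)@Rp; T=box(Q,[-.125,-.03,.005],[-.066,.03,.025]); print(c,"tab",len(T),T.min(0),T.max(0),np.median(T,0))
    L=box(Q,[-.14,-.2,.26],[-.06,-.085,.32]); print("bar",len(L),L.mean(0),L.min(0),L.max(0))
a=cv2.imread("pics/scene4.png")[170:280,240:400]; b=cv2.imread("pics/top4.png")[170:280,160:320]
cv2.imwrite("pics/crop5.png",np.hstack([cv2.resize(x,(400,275),interpolation=2) for x in(a,b)])); print(env.sense()["t"])
E
python3 place2.py
```

```text
0.0063 [-1.0971 -1.1854  2.5462]
0.0056 [-2.9288  1.4784  8.7992]
F after [-0.3602 -0.0241  3.6576]
scene cap_plate 0.65 pk [-0.0002  0.0003  0.0041]
scene cap_tab 0.77 pk [-0.0919  0.0046  0.0034]
scene pocket 0.88 pk [ 0.0011 -0.0009  0.0005]
scene lever_grip 0.55 pk [-0.1008 -0.1262  0.2889]
scene lever_axle 0.67 pk [ 0.0334 -0.1283  0.1774]
scene tab 60 [-0.1106 -0.0173  0.0051] [-0.0661  0.0118  0.0187] [-0.0744 -0.0062  0.0124]
bar 383 [-0.0997 -0.1336  0.2932] [-0.1101 -0.1727  0.2699] [-0.0715 -0.085   0.3014]
top cap_plate 0.7 pk [0.0008 0.0019 0.0094]
top cap_tab 0.89 pk [-0.0865 -0.0006  0.0066]
top pocket 0.8 pk [ 0.0011  0.0023 -0.0007]
top lever_grip 0.88 pk [-0.0997 -0.1311  0.2819]
top tab 196 [-0.1101 -0.0148  0.0075] [-0.0661  0.0164  0.0225] [-0.0877  0.0011  0.0149]
bar 373 [-0.0987 -0.126   0.295 ] [-0.1102 -0.1687  0.2844] [-0.0878 -0.0851  0.3031]
19.4083
```

View pics/crop5.png

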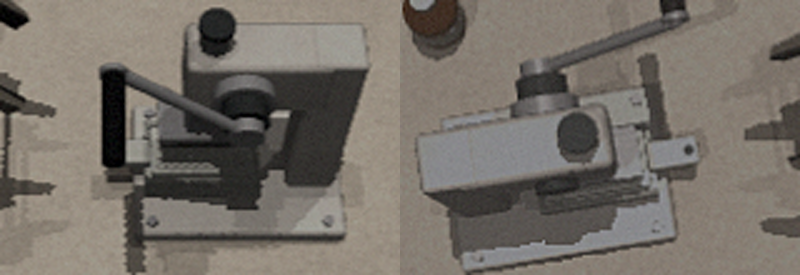

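The plate is seated: first contact came at z of about 6.5 mm, the tab top is about 14 mm above the floor, and the tab end at x = -110 mm matches a centred plate. Now the lever.

```bash
cat > lever.py <<'E'
from h import *
import h
h.ax=np.array([.0308,-.128,.1765])
T=np.radians(45); S=1
pose=lambda th: lev(th,T,S,.019,-.006)
p,M=pose(0)
env.reach(p-.16*M[:,1],M)
env.movel(p-.06*M[:,1],rate=.2); env.pause(.2); f0=env.sense()["wrist_force"]
env.movel(p,rate=.08); print("at bar",Rp.T@(env.sense()["wrist_force"]-f0))
effector.grasp(squeeze=45); s=env.sense(); print("w",s["gripper_width"],"F",Rp.T@(s["wrist_force"]-f0))
np.save("f0.npy",f0)
for th in np.arange(.1,1.21,.1):
    q,_=pose(th); env.movel(q,rate=.08); s=env.sense(); f=Rp.T@(s["wrist_force"]-f0)
    print(round(th,2),"F",f,"w",round(s["gripper_width"],4))
    if np.linalg.norm(f)>35: print("STOP"); break
im,d=viewer.read_camera("scene"); cv2.imwrite("pics/scene5.png",im[:,:,::-1]); 
im,d=viewer.read_camera("top"); cv2.imwrite("pics/top5.png",im[:,:,::-1])
for c in("scene","top"):
  for r in tip_of(c,"lever_grip")[:1]: print(c,r["score"],Rp.T@(np.array(r["at"])-pk)-h.ax)
print(env.sense()["t"])
a=cv2.imread("pics/scene5.png")[170:280,240:400]; b=cv2.imread("pics/top5.png")[170:280,160:320]
cv2.imwrite("pics/crop6.png",np.hstack([cv2.resize(x,(400,275),interpolation=2) for x in(a,b)]))
E
python3 lever.py
```

```text
at bar [-0.0527 -0.3246  0.0445]
w 0.021215140235399946 F [ 1.5994 -0.127   2.4015]
0.1 F [-0.3776  1.2349  6.3273] w 0.021
0.2 F [0.8577 2.885  6.638 ] w 0.021
0.3 F [0.674  2.1208 6.5803] w 0.0209
0.4 F [1.946  1.7522 5.7654] w 0.0207
0.5 F [0.9551 2.3796 6.6611] w 0.0207
0.6 F [2.0798 3.2793 6.1514] w 0.0208
0.7 F [1.6283 2.6508 6.4342] w 0.0209
0.8 F [1.4439 3.2125 7.8157] w 0.021
0.9 F [2.7964 2.9744 7.4463] w 0.0213
1.0 F [0.7516 3.0897 8.7266] w 0.0209
1.1 F [1.5869 3.6054 8.8011] w 0.0209
1.2 F [2.7464 3.0533 9.2468] w 0.0209
scene 0.56 [-0.1522  0.0022 -0.0762]
top 0.9 [-0.1522 -0.0064 -0.0769]
27.7583
```

View pics/crop6.png

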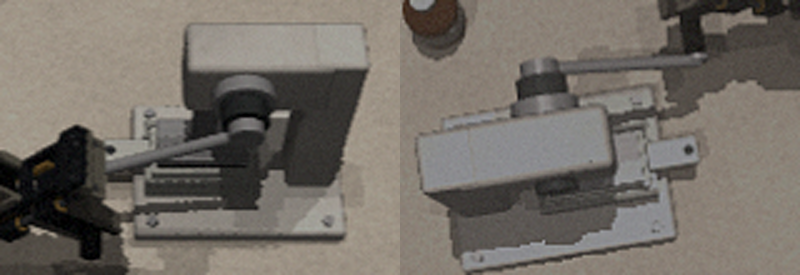

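The lever is near the bottom (estimated about 1.16–1.2 rad), the pad is down and the plate is still in place. I'll push on until I feel the stop, hold it, then ease back.

```bash
cat > lever2.py <<'E'
from h import *
import h
h.ax=np.array([.0308,-.128,.1765])
T=np.radians(45); pose=lambda th: lev(th,T,1,.019,-.006)
f0=np.load("f0.npy")
tang=lambda th:(lambda b:np.array([np.sin(b),0,np.cos(b)]))(np.radians(40)-th) # resisting direction
for th in np.arange(1.23,1.47,.03):
    q,_=pose(th); env.movel(q,rate=.05); env.pause(.05); s=env.sense(); f=Rp.T@(s["wrist_force"]-f0)
    print(round(th,2),"F",f,"tang",f@tang(th),"err",Rp.T@(s["ee_pos"]-q))
    if f@tang(th)>24: break
env.pause(.7); top=th
print("held",Rp.T@(env.sense()["wrist_force"]-f0))
for c in("scene","top"):
  im,d=viewer.read_camera(c); cv2.imwrite(f"pics/{c}6.png",im[:,:,::-1])
  for n in("lever_grip","cap_plate"):
    for r in tip_of(c,n)[:1]: g=Rp.T@(np.array(r["at"])-pk); v=g-h.ax; print(c,n,r["score"],g,"th",np.radians(40)-np.arctan2(v[2],-v[0]))
print(env.sense()["t"])
E
python3 lever2.py
```

```text
1.23 F [ 1.0208  4.9412 11.7772] tang 9.632616829948095 err [0.0013 0.0002 0.0029]
1.26 F [0.2332 4.1956 9.9609] tang 8.305276084403648 err [0.0013 0.0002 0.0028]
1.29 F [-0.4558  5.1456 11.2948] tang 9.627868752419499 err [0.0011 0.0002 0.0029]
1.32 F [-0.9204  4.3668 12.5822] tang 10.762913525183599 err [0.0008 0.0001 0.003 ]
1.35 F [-2.804   6.028  15.4093] tang 13.950745558218657 err [0.0003 0.0001 0.0036]
1.38 F [-12.934  13.908  31.417] tang 32.54365597373669 err [-0.0024 -0.0001  0.0068]
held [-12.9134  13.9764  32.0706]
scene lever_grip 0.67 [-0.109  -0.1256  0.0797] th 1.3038518072605378
scene cap_plate 0.69 [-0.0016  0.0006  0.0083] th 2.0784810678473287
top lever_grip 0.94 [-0.1095 -0.1329  0.0816] th 1.2928576222248829
top cap_plate 0.86 [0.0009 0.0013 0.0092] th 2.09221148751761
30.5583
```

Stop reached: the force rose to 32 N and both cameras read about 1.30 rad. It was held for more than 0.7 s. Now easing back.

```bash
cat > lever3.py <<'E'
from h import *
import h
h.ax=np.array([.0308,-.128,.1765])
T=np.radians(45); pose=lambda th: lev(th,T,1,.019,-.006)
f0=np.load("f0.npy")
ths=list(np.arange(1.3,-.01,-.1))+[-.02,-.04,-.06,-.08]
for th in ths:
    q,M=pose(th); env.movel(q,rate=.08); s=env.sense(); f=Rp.T@(s["wrist_force"]-f0); b=np.radians(40)-th
    ft=f@[np.sin(b),0,np.cos(b)]
    if th<.35: print(round(th,2),"F",f,"tang",ft)
    if th<.05 and ft<-4: break
    if np.linalg.norm(f)>45: print("STOP",th,f); raise SystemExit
env.pause(.2); effector.release(); env.pause(.3)
print("after release",Rp.T@(env.sense()["wrist_force"]-f0))
p=env.sense()["ee_pos"]; env.movel(p-.12*M[:,1],rate=.12); env.movel(p-.18*M[:,1]+[0,0,.05],rate=.2); env.pause(.3)
for c in("scene","top"):
  im,d=viewer.read_camera(c); cv2.imwrite(f"pics/{c}7.png",im[:,:,::-1]); Q=(cloud(c,d).reshape(-1,3)-pk)@Rp
  for n in("lever_grip","cap_plate","cap_tab","tamper","brown_mid","jar_mid","spatula"):
    for r in tip_of(c,n)[:1]: g=Rp.T@(np.array(r["at"])-pk); v=g-h.ax; print(c,n,r["score"],r["at"],g,"th" if n[0]=="l" else "",np.radians(40)-np.arctan2(v[2],-v[0]))
  L=box(Q,[-.14,-.2,.26],[-.06,-.085,.32]); print("bar",len(L),L.mean(0)); t=box(Q,[-.125,-.03,.005],[-.066,.03,.025]); print("tab",len(t),t.min(0),t.max(0),np.median(t,0))
print(env.sense()["t"])
cv2.imwrite("pics/end.png",np.hstack([cv2.resize(cv2.imread(f"pics/{c}7.png")[100:330,100:480],(400,242),interpolation=2) for c in("scene","top")]))
E
python3 lever3.py
```

```text
0.3 F [14.4214 -3.4669 -4.7992] tang 1.167287264384855
0.2 F [11.7787 -4.3135 -5.4764] tang 0.8167492447789839
0.1 F [ 9.3607 -4.1472 -5.7699] tang 0.5028782089012438
-0.0 F [ 6.1751 -2.5253 -4.0318] tang 0.8807392137147557
-0.02 F [ 5.4109 -2.8995 -8.5872] tang -2.906175531951239
-0.04 F [  3.2593  -4.9473 -14.5193] tang -8.547102196908805
after release [0.3184 0.5489 0.2289]Traceback (most recent call last):
  File "lever3.py", line 15, in <module>
    p=env.sense()["ee_pos"]; env.movel(p-.12*M[:,1],rate=.12); env.movel(p-.18*M[:,1]+[0,0,.05],rate=.2); env.pause(.3)
                                                               ~~~~~~~~~^^^^^^^^^^^^^^^^^^^^^^^^^^^^^^^^
station.PlanningError: the arm cannot follow that straight line within its joint ranges
```

The upper stop was felt and the handle released. Only the extra retreat couldn't be planned, and the arm is already 12 cm clear. Running the final check.

```bash
(sed -n 1,5p lever3.py; sed -n '/^for c in/,$p' lever3.py) > chk.py; python3 chk.py
```

```text
scene lever_grip 0.93 [0.6615, 0.0109, 0.3365] [-0.101  -0.1259  0.2885] th -0.006178984496536977
scene cap_plate 0.74 [0.5242, 0.0884, 0.0542] [-0.0017 -0.0035  0.0062]  2.0803464765126636
scene cap_tab 0.94 [0.533, 0.0014, 0.0548] [-0.089   0.0024  0.0068]  1.6544120885768767
scene brown_mid 0.75 [0.7124, -0.4069, 0.0388] [-0.5215 -0.1064 -0.0092]  1.022513872231777
scene jar_mid 0.8 [0.7119, -0.4074, 0.0384] [-0.5219 -0.1059 -0.0096]  1.0229401510519707
scene spatula 0.62 [0.4842, 0.4013, -0.0009] [ 0.3135 -0.0162 -0.0489]  3.1666028580880754
bar 382 [-0.0998 -0.1336  0.2931]
tab 62 [-0.1106 -0.0184  0.0054] [-0.066   0.0108  0.0182] [-0.0744 -0.0053  0.0132]
top lever_grip 0.83 [0.6703, 0.0108, 0.3346] [-0.1026 -0.1346  0.2866] th 0.008056797254430204
top cap_plate 0.76 [0.5191, 0.0881, 0.0572] [-0.0011  0.0016  0.0092]  2.0802436709732217
top cap_tab 0.77 [0.537, 0.0008, 0.0541] [-0.0902 -0.0015  0.0061]  1.6514225215666758
top tamper 0.68 [0.4495, -0.2811, 0.075] [-0.3536  0.1318  0.027 ]  1.069074859022819
top brown_mid 0.67 [0.6832, 0.2693, 0.0577] [ 0.1501 -0.1904  0.0097]  2.889994636682137
top jar_mid 0.73 [0.7144, -0.4093, 0.0392] [-0.5242 -0.108  -0.0088]  1.020395032354993
top spatula 0.75 [0.4788, 0.4034, 0.0004] [ 0.3165 -0.0112 -0.0476]  3.174504235442758
bar 365 [-0.0988 -0.1262  0.2954]
tab 192 [-0.1102 -0.015   0.007 ] [-0.0661  0.0162  0.0249] [-0.0874  0.0012  0.0142]
39.6
```

View pics/end.png

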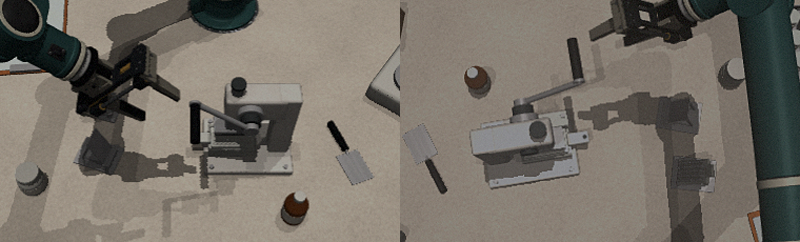

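The lever is up (handle at left panel (195,122)), the plate is in the pocket with its tab at right panel (577,137), the bystanders are in place, and the gripper is clear of everything.

```bash
python3 -c "
from station import *
print(env.sense()['wrist_force']); print(workorder.finish_job())"
```

```text
[-0.33712268  0.5681006  -0.35859346]
the job is handed in; nothing more can be done
None
```

The job is handed in at about 40 s of the 72 s allowed; no verdict is reported. I lifted the cap plate off its stand by the tab and lowered it into the pocket until it touched the floor. After letting go, I pulled the lever to its stop, held it for over 0.7 s, and eased it back to the upper stop before releasing it.

**Last checks**
- **Lever at the bottom:** the resistance rose from about 10 N to 32 N at the stop, and both cameras read about 1.30 rad.
- **Lever at the end:** about 0 rad (-0.006 and 0.008), with bar depths the same as before the pull.
- **Plate at the end:** within about 2 mm of the pocket centre along x. The tab's top is about 14 mm above the pocket floor, so the plate is seated.
- **Bystanders:** the tamper, bottle, jar and spatula are where they started, to within about 5 mm.
- **Arm:** wrist force about zero; touching nothing.

**Disagreements and failures**
- **Plate sideways:** the scene camera put the plate 3.5 mm off in y, against 1.6 mm the other way from the top camera. The limit is 5 mm.
- **Plate height:** the scene camera gave 6.2 mm and the top camera 9.2 mm. The top reading is close to the 9.5 mm limit, but the tab depth supports about 7 mm.
- **Bottle:** the scene network once reported it at the jar's position. The top camera and the picture show it unmoved.
- **Pad travel:** I could not measure it directly.
- **Retreat:** one extra retreat move was refused by the planner, but the arm was already 12 cm clear.

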